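# Close the culture pots from the stack of lids

### The job

The medium in the four open culture pots has set, so close them: take the stack of lids on the steel tray apart and put each lid on the pot it fits, the one with a neck ring of the same colour. Each lid must sit level and fully down on the rim, and the pots must stay standing where they are.

Things in the scene. Friction and masses are not known exactly. Their poses are not given: they have to be found in the camera images.
- lid_black: black round slip-on pot lid, the largest of the four: 68 mm across, 16 mm high, ribbed skirt and flat top, hollow below (inside 63 mm wide, 13.5 mm deep), about 24 g. Starts open side down in the stack, resting on the floor (2 mm thick) of the steel tray with an 8 mm rim. Origin: centre of its lower edge; z points up, its top is 16 mm above.
- lid_yellow: yellow round slip-on pot lid, the second largest of the four: 59 mm across, 16 mm high, ribbed skirt and flat top, hollow below (inside 54 mm wide, 13.5 mm deep), about 20 g. Starts open side down in the stack, resting on the black lid. Origin: centre of its lower edge; z points up, its top is 16 mm above.
- lid_blue: blue round slip-on pot lid, the second smallest of the four: 50 mm across, 16 mm high, ribbed skirt and flat top, hollow below (inside 45 mm wide, 13.5 mm deep), about 16 g. Starts open side down in the stack, resting on the yellow lid. Origin: centre of its lower edge; z points up, its top is 16 mm above.
- lid_red: red round slip-on pot lid, the smallest of the four: 41 mm across, 16 mm high, ribbed skirt and flat top, hollow below (inside 36 mm wide, 13.5 mm deep), about 13 g. Starts open side down in the stack, resting on the blue lid. Origin: centre of its lower edge; z points up, its top is 16 mm above.
- pot_black: open clear plastic pot, loose, standing on a thin flat mat; black ring round its neck and set medium inside; it takes the black lid. Body 64 mm across, 58 mm high to the rim; its neck, the top 16 mm, is 54 mm across, so that the lid has 4.5 mm play all round; about 220 g. Origin: centre of its underside; z points up. With the lid home (lid plate on the rim) the lid's lower edge is 44.5 mm above this origin and its top 2.5 mm above the rim.
- pot_yellow: open clear plastic pot, loose, standing on a thin flat mat; yellow ring round its neck and set medium inside; it takes the yellow lid. Body 55 mm across, 90 mm high to the rim; its neck, the top 16 mm, is 45 mm across, so that the lid has 4.5 mm play all round; about 240 g. Origin: centre of its underside; z points up. With the lid home (lid plate on the rim) the lid's lower edge is 76.5 mm above this origin and its top 2.5 mm above the rim.
- pot_blue: open clear plastic pot, loose, standing on a thin flat mat; blue ring round its neck and set medium inside; it takes the blue lid. Body 46 mm across, 68 mm high to the rim; its neck, the top 16 mm, is 36 mm across, so that the lid has 4.5 mm play all round; about 160 g. Origin: centre of its underside; z points up. With the lid home (lid plate on the rim) the lid's lower edge is 54.5 mm above this origin and its top 2.5 mm above the rim.
- pot_red: open clear plastic pot, loose, standing on a thin flat mat; red ring round its neck and set medium inside; it takes the red lid. Body 37 mm across, 79 mm high to the rim; its neck, the top 16 mm, is 27 mm across, so that the lid has 4.5 mm play all round; about 130 g. Origin: centre of its underside; z points up. With the lid home (lid plate on the rim) the lid's lower edge is 65.5 mm above this origin and its top 2.5 mm above the rim.

How it is judged (in metres and radians):
At the end, for the whole second after the job is handed in: Each of the four lids is released on the pot with the neck ring of its own colour: its centre within 8 mm of the pot's axis, its plate down on the rim (height within 3 mm), level within 0.1 rad; every pot stands upright (within 0.06 rad) less than 25 mm from where it started, and all are at rest (horizontal distance between lid_black and pot_black below 0.008 m and z of lid_black in the frame of pot_black between 0.0415 and 0.0475 m and angle between each of lid_black, lid_yellow, lid_blue, lid_red's own z axis and vertical below 0.1 rad and angle between each of pot_black, pot_yellow, pot_blue, pot_red's own z axis and vertical below 0.06 rad and distance of each of pot_black, pot_yellow, pot_blue, pot_red from where it was at the start of the episode below 0.025 m and linear speed of each of lid_black, pot_black, lid_yellow, pot_yellow, lid_blue, pot_blue, lid_red, pot_red below 0.01 m/s and horizontal distance between lid_yellow and pot_yellow below 0.008 m and z of lid_yellow in the frame of pot_yellow between 0.0735 and 0.0795 m and horizontal distance between lid_blue and pot_blue below 0.008 m and z of lid_blue in the frame of pot_blue between 0.0515 and 0.0575 m and horizontal distance between lid_red and pot_red below 0.008 m and z of lid_red in the frame of pot_red between 0.0625 and 0.0685 m); the robot touches nothing.
It fails at once if the black pot is knocked over (angle between pot_black's own z axis and vertical above 0.4 rad).
It fails at once if the yellow pot is knocked over (angle between pot_yellow's own z axis and vertical above 0.4 rad).
It fails at once if the blue pot is knocked over (angle between pot_blue's own z axis and vertical above 0.4 rad).
It fails at once if the red pot is knocked over (angle between pot_red's own z axis and vertical above 0.4 rad).
It also fails if it takes over 96 s, if anything falls off the work surface, if the arm or the gripper's body presses on something with over 40 N, if the wrist force passes 120 N, or if a joint passes its speed limit or range.

### The arm

A 6-joint arm with a two-finger parallel gripper is mounted at the origin on a cart in front of the work surface, level with it; the furniture and walls round the work are solid. World frame = base frame: x ahead of the robot, y to its left, z up, the work surface at z = 0. Lengths are in m, angles in degrees, forces in N, time in s.
With the tool pointing down it reaches from about 0.3 to 0.75 m from the base axis. Payload 8.5 kg.
Tool frame: the origin (TCP) lies between the finger pads; the fingertips stand 19 mm ahead of it and the grasp point (between the pads) is the TCP; z points along the fingers, y is the line along which they close (so a half turn about z gives the same grasp; the last joint's range is limited). The gripper opens to 85 mm and grips with 20 to 120 N. Pads are 22 mm wide; open, the fingers measure 114 mm over their backs; the gripper's body (76 mm by 85 mm) begins 54 mm behind the grasp point. The pads swing forward as they close: fully open they stand 13 mm farther back than shut.
Start: joints at [-83.383, 21.807, 74.336, -0, 83.858, -12.336], TCP at [0.179, -0.52, 0.25] pointing down, gripper open.
Joint ranges: [-178.18, 178.18], [-50.72, 133.34], [12.68, 142.11], [-81.47, 261.47], [9.98, 163.14], [-165.26, 165.26]. Speed limits (degrees/s): [136.94, 136.94, 180, 180, 180, 180].

### API

Orientations are given as a 3x3 rotation matrix whose columns are the frame's x, y, z axes.
In Python, from rig import env, optics gives the robot as it stands.
- The arm moves only by the tool arm_command, never from a script. Its argument "commands" is one flat list of numbers, 7 for each row, row after row: the closure, from -1 (fully open) to 1 (shut), so that 0 is half open, then the shift along the tool's x, y, z as a fraction of full scale, then the turn, a rotation vector about the tool's x, y, z as a fraction of full scale. A call has 1 to 12 rows; each row is the pose to reach, as a shift and turn from the pose commanded when the call began, along the tool's axes at that moment; what a row does not reach only later rows make up. Full scale, the value 1, is 500 mm for a shift and 120 degrees for a turn. A row lasts 1/12 s, in which the tool goes at most 41.7 mm and 7.16 degrees, less where a joint would pass 70% of its speed; a pose out of reach is approached as far as the arm can. A call with a number of a shift or a turn outside -1 to 1 is refused whole. A call with a gripper value outside its range is refused whole. The fingers move at their own pace and stop on an object; "newtons" is the grip in N (left out, the last holds). Time passes only in rows, so rows that repeat a pose let the fingers close. It gives the time, the measured TCP pose, the force, the opening and the grip force at its end, in the units of the state.
- env.observe(): the state, without advancing time (a new reading comes with each control period).
- optics.get_image(name): name is "side" or "top"; returns a dict with "image" (400x640x3 uint8, red, green, blue), "intrinsics" (3x3 intrinsics, pixels), "origin" and "orientation" of the camera in the world. Camera axes: x right, y down, z forward; pixel columns grow to the right and rows downward; lengths in m; the calibration is good to about 2 mm. A picture is of the moment at which its call begins. There is no depth.
- env.close_job(): hands the job in; it is judged then, once.
The state is a dict: "time_s": time; "q": joint angles; "qvel": joint speeds; "joint_efforts": joint torques, N m; "position": TCP position; "tool_rot": TCP orientation; "ft_force": force on the tool from outside, world axes, zero at the start; "wrist_torque": the same for the moment, N m; "grip_width": finger opening in m; "gripper_force": force on a finger pad.
Only numpy, scipy, OpenCV 4.12 (cv2) and the standard library are available. Lean on these libraries where they do the work, as an engineer would, in place of code of your own. Each camera call takes 0.05 s, during which the arm holds its last target. There are 200 camera calls.

## Working session

There is one attempt and no reset: what is moved stays moved. The work goes in short steps, Python scripts to look and compute and a tool call to move; the robot and the scene stay as the last step left them, time stands still between calls to the robot, and variables do not carry over. Pictures are saved under pics/ and viewed, at most 14 in all, crops included, and the job is handed in when it is done.

Besides the shell and the picture viewer there is one more tool, called after ">>>" as name(argument=value, ...) on one line, values as JSON. arm_command: Moves the arm, as the interface text tells. Shift numbers are shares of 500 mm and turn numbers shares of 120 degrees, none past 1 either way. Its arguments: {"type":"object","properties":{"commands":{"type":"array","items":{"type":"number"}},"newtons":{"type":"number"}},"required":["commands"]}

```bash
ls; mkdir -p pics; python3 - <<'E'
from rig import env, optics
import cv2, numpy as np
s=env.observe()
print(s['position'],s['tool_rot'],s['time_s'],s['grip_width'])
for n in('side','top'):
    d=optics.get_image(n); cv2.imwrite(f'pics/{n}0.png',d['image'][:,:,::-1]); np.savez(f'{n}0.npz',**d)
    print(n,d['intrinsics'],d['origin'],d['orientation'])
E
```

```text
pics
[ 0.17856596 -0.5199237   0.24970891] [[ 9.45804875e-01  3.24735445e-01 -1.70365136e-04]
 [ 3.24735336e-01 -9.45803787e-01  1.46926949e-03]
 [ 3.15991892e-04 -1.44496583e-03 -9.99998906e-01]] 0.0 0.08553275324621686
side [[515.82078301   0.         303.72618148]
 [  0.         515.82078301 192.08647329]
 [  0.           0.           1.        ]] [0.41978926 0.94360705 0.51084842] [[-0.99061834 -0.04059723  0.13048819]
 [-0.13570725  0.40465379 -0.90434443]
 [-0.01608866 -0.91356837 -0.40636681]]
top [[434.63133239   0.         315.23596519]
 [  0.         434.63133239 196.13826969]
 [  0.           0.           1.        ]] [ 0.44460936 -0.01656192  1.21261708] [[ 0.01087135 -0.99608246  0.08775848]
 [-0.99993253 -0.0111885  -0.00312281]
 [ 0.00409246 -0.08771861 -0.99613689]]
```

View pics/side0.png

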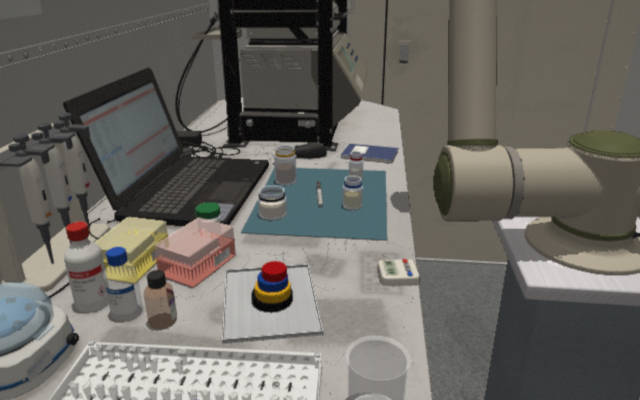

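View pics/top0.png

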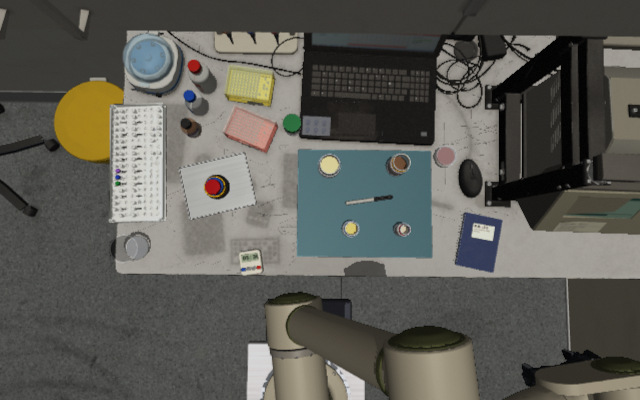

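The side view shows the lid stack at about (272,285). Pots on the mat: black (272,203), blue (352,193), yellow (285,165), red (356,165). In the top view the stack is at (216,187) and the pots are at (329,165), (351,228), (400,163) and (402,229).

```bash
python3 - <<'E'
import cv2, numpy as np
t=cv2.imread('pics/top0.png'); s=cv2.imread('pics/side0.png')
z=lambda im,x,y,w,h,f:cv2.resize(im[y:y+h,x:x+w],None,fx=f,fy=f,interpolation=cv2.INTER_CUBIC)
a=z(t,310,145,110,100,5); b=z(t,175,145,90,80,3); c=z(s,240,135,150,100,5);d=z(s,220,250,100,90,3)
o=np.zeros((600,800,3),np.uint8)
o[:500,:550]=a; o[:240,550-20:800]=b[:,:270]
cv2.imwrite('pics/c1.png',o)
o=np.zeros((600,800,3),np.uint8); o[:500,:750]=c
cv2.imwrite('pics/c2.png',o)
E
```

```text
(no output)
```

View pics/c1.png

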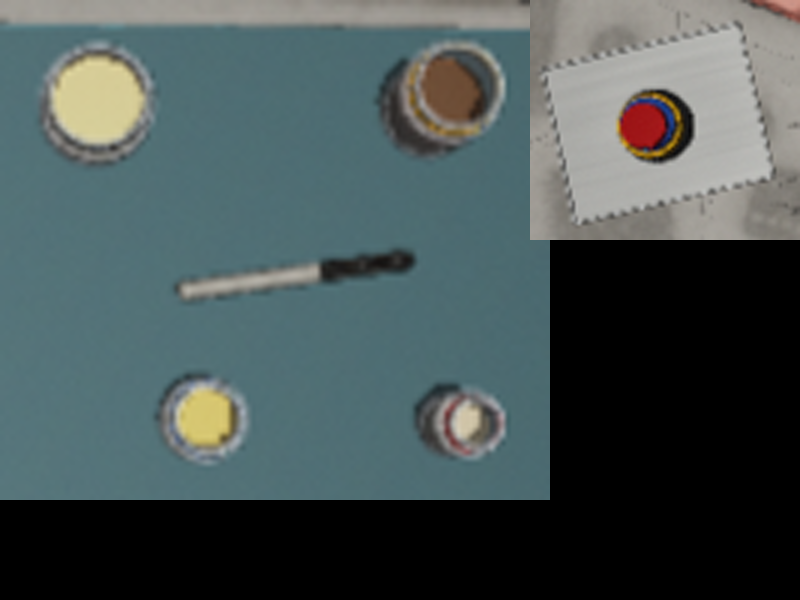

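View pics/c2.png

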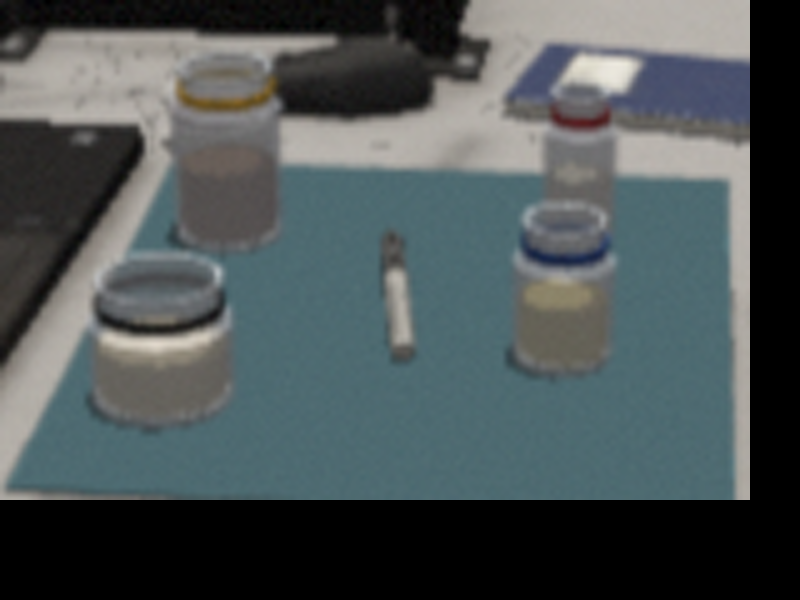

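```bash
cat > h.py <<'E'
import numpy as np, cv2
from scipy.optimize import least_squares
def ray(d,uv):
    v=d['orientation']@np.linalg.solve(d['intrinsics'],[uv[0],uv[1],1.]); return d['origin'],v
def plane(d,uv,z):
    o,v=ray(d,uv); return o+v*(z-o[2])/v[2]
def proj(d,p):
    c=d['orientation'].T@(np.asarray(p)-d['origin']); u=d['intrinsics']@c; return u[:2]/u[2]
def tri(ds,uvs):
    A=0;b=0
    for d,uv in zip(ds,uvs):
        o,v=ray(d,uv); v=v/np.linalg.norm(v); P=np.eye(3)-np.outer(v,v); A=A+P; b=b+P@o
    return np.linalg.solve(A,b)
def hsv(im): return cv2.cvtColor(im,cv2.COLOR_RGB2HSV)
def mask(im,c):
    h,s,v=cv2.split(hsv(im))
    return {'red':((h<8)|(h>172))&(s>130)&(v>60),'blue':(h>105)&(h<130)&(s>130),
     'yellow':(h>15)&(h<30)&(s>150),'black':(v<45)}[c].astype(np.uint8)
def blobs(m,x,y,w,hh,amin=4):
    n,l,st,ce=cv2.connectedComponentsWithStats(m[y:y+hh,x:x+w])
    return [(st[i,:4]+[x,y,0,0],int(st[i,4]),(ce[i]+[x,y]).round(1)) for i in range(1,n) if st[i,4]>=amin]
E
python3 - <<'E'
from h import *
T=dict(np.load('top0.npz'));S=dict(np.load('side0.npz'))
for c in('red','blue','yellow','black'):
    print(c,'top stack',blobs(mask(T['image'],c),185,155,60,60),'top pots',blobs(mask(T['image'],c),310,145,110,100))
    print('   side stack',blobs(mask(S['image'],c),245,255,60,60),'side pots',blobs(mask(S['image'],c),240,135,150,100))
# pots: rim centres from crops
rim={'black':.058,'yellow':.090,'blue':.068,'red':.079}
sc={'black':(160,282),'yellow':(227,73),'blue':(566,222),'red':(581,92)}
tc={'black':(98,98),'yellow':(458,92),'blue':(205,417),'red':(473,423)}
for c in rim:
    s=np.array(sc[c])/5+[240-.4,135-.4]; t=np.array(tc[c])/5+[310-.4,145-.4]
    print(c,'S',plane(S,s,rim[c]+.001).round(4),'T',plane(T,t,rim[c]+.001).round(4),'tri',tri([S,T],[s,t]).round(4))
E
```

```text
red top stack [(array([205, 180,  15,  15]), 177, array([212.2, 186.6]))] top pots []
   side stack [(array([262, 261,  25,  21]), 403, array([274. , 270.9]))] side pots [(array([351, 158,  10,   2]), 10, array([355.5, 158.9]))]
blue top stack [(array([211, 178,  12,  16]), 44, array([219. , 183.7]))] top pots []
   side stack [(array([258, 273,  29,  18]), 269, array([271.1, 284. ]))] side pots [(array([346, 185,  15,   3]), 19, array([353.1, 186.1]))]
yellow top stack [(array([205, 176,  22,  22]), 94, array([219. , 188.5]))] top pots []
   side stack [(array([254, 282,  37,  22]), 440, array([272.1, 294.9]))] side pots [(array([278, 152,  17,   5]), 20, array([286.2, 154.8]))]
black top stack [(array([217, 175,  12,  24]), 69, array([224.5, 186.6]))] top pots [(array([383, 196,   9,   3]), 22, array([387. , 197.1])), (array([375, 197,   7,   4]), 22, array([377.9, 198.2]))]
   side stack [(array([252, 291,  40,  21]), 334, array([270.6, 304.1]))] side pots [(array([240, 135,  93,  23]), 881, array([296.1, 142.2])), (array([240, 160,  28,  47]), 536, array([251.1, 173.6])), (array([260, 197,  24,   4]), 27, array([271.2, 199.2]))]
black S [ 0.6351 -0.0607  0.059 ] T [ 0.6327 -0.0567  0.059 ] tri [ 0.6333 -0.0565  0.0608]
yellow S [ 0.636  -0.2441  0.091 ] T [ 0.6328 -0.2435  0.091 ] tri [ 0.6343 -0.2433  0.0911]
blue S [ 0.4626 -0.1216  0.069 ] T [ 0.4624 -0.1139  0.069 ] tri [ 0.4623 -0.1136  0.0723]
red S [ 0.4625 -0.263   0.08  ] T [ 0.4607 -0.2524  0.08  ] tri [ 0.4613 -0.2515  0.0841]
```

```bash
python3 - <<'E'
from h import *
T=dict(np.load('top0.npz'));S=dict(np.load('side0.npz'))
# (side bbox col centre, z mid), top centre
L={'red':(274,.058,(212,187),.066),'blue':(272,.042,(214.6,186),.05),'yellow':(272,.026,(215.5,186.5),.034),'black':(271.5,.01,(216.7,186.5),.018)}
for c,(u,z,t,zt) in L.items():
    p=plane(T,t,zt); 
    f=lambda x:proj(S,[x,p[1],z])[0]-u
    from scipy.optimize import brentq
    print(c,'T',p.round(4),'x side',round(brentq(f,.2,.8),4))
for uv in [(181,168),(242,153),(256,204),(193,218)]: print(plane(T,uv,.008).round(3))
E
```

```text
red T [0.5669 0.2537 0.066 ] x side 0.5698
blue T [0.5714 0.2506 0.05  ] x side 0.5743
yellow T [0.5718 0.2518 0.034 ] x side 0.5748
black T [0.5735 0.2521 0.018 ] x side 0.5762
[0.625 0.356 0.008]
[0.67  0.186 0.008]
[0.527 0.144 0.008]
[0.486 0.317 0.008]
```

>>> arm_command(commands=[-1,0.327,-0.459,0,0,0,0.158,-1,0.327,-0.459,0,0,0,0.158,-1,0.327,-0.459,0,0,0,0.158,-1,0.327,-0.459,0,0,0,0.158,-1,0.327,-0.459,0,0,0,0.158,-1,0.327,-0.459,0,0,0,0.158,-1,0.327,-0.459,0,0,0,0.158,-1,0.327,-0.459,0,0,0,0.158,-1,0.916,-0.997,0.1,0,0,0.158,-1,0.916,-0.997,0.1,0,0,0.158,-1,0.916,-0.997,0.1,0,0,0.158,-1,0.916,-0.997,0.1,0,0,0.158], newtons=20)

```text
time_s: 1.1
position: [0.3384, -0.1035, 0.2294]
tool_rot: [[1.0, -0.002, 0.0], [-0.002, -1.0, -0.0], [0.0, 0.0, -1.0]]
ft_force: [1.8, -1.9, 0.1]
grip_width: 0.0853
gripper_force: 0.0
```

>>> arm_command(commands=[-1,0.46,-0.714,0.1,0,0,0,-1,0.46,-0.714,0.1,0,0,0,-1,0.46,-0.714,0.1,0,0,0,-1,0.46,-0.714,0.1,0,0,0,-1,0.46,-0.714,0.1,0,0,0,-1,0.46,-0.714,0.1,0,0,0,-1,0.46,-0.714,0.1,0,0,0,-1,0.46,-0.714,0.1,0,0,0,-1,0.46,-0.714,0.1,0,0,0,-1,0.46,-0.714,0.25,0,0,0,-1,0.46,-0.714,0.25,0,0,0,-1,0.46,-0.714,0.25,0,0,0])

```text
time_s: 2.1
position: [0.5672, 0.2537, 0.0989]
tool_rot: [[1.0, 0.002, -0.007], [0.002, -1.0, -0.001], [-0.007, 0.001, -1.0]]
ft_force: [-0.8, 0.2, -0.8]
grip_width: 0.0853
gripper_force: 0.0
```

```bash
python3 - <<'E'
from h import *
from rig import env,optics
S=optics.get_image('side'); print(env.observe()['position'])
p=env.observe()['position']
im=cv2.resize(S['image'][190:340,190:360,::-1],None,fx=4,fy=4,interpolation=cv2.INTER_CUBIC)
cv2.imwrite('pics/s1.png',im)
for dz in(0,.006,.019): print(dz,(proj(S,p-[0,0,dz])-[190,190])*4)
E
```

```text
[0.56706608 0.25323679 0.09888873]
0 [338.94006982 239.90727117]
0.006 [339.5325467  253.11746263]
0.019 [340.80413999 281.46960872]
```

View pics/s1.png

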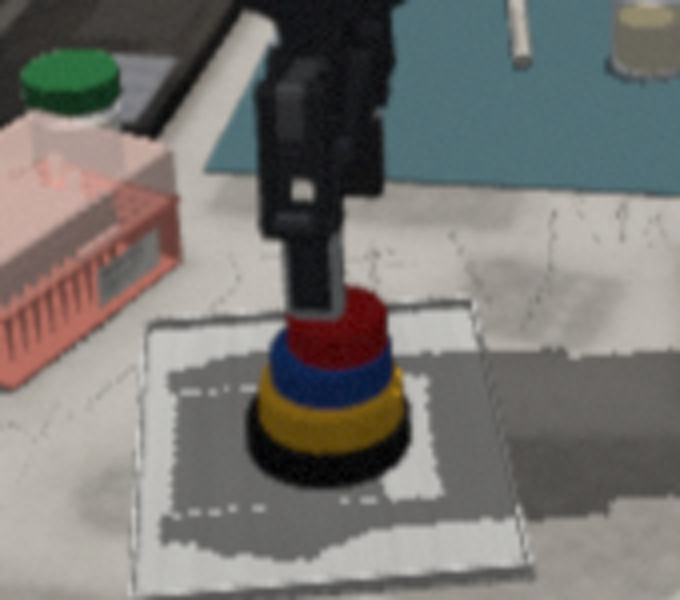

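The near fingertip ends at about crop (314,315), just in front of the red lid, whose top is centred near crop (337,305). The stack is undisturbed.

```bash
python3 - <<'E'
from h import *
S=dict(np.load('side0.npz'))
p=np.array([.567,.2532,.0989])
for d in(.006,.019): print(d,(proj(S,p+[0,.045,-d])-[190,190])*4,(proj(S,p+[-.011,.045,-d])-[190,190])*4)
print((proj(S,[.57,.2535,.066])-190)*4)
E
```

```text
0.006 [317.34088907 314.56398827] [346.23519625 316.32849362]
0.019 [318.82964871 343.98120533] [347.53014782 345.78808063]
[334.80162389 311.27375075]
```

>>> arm_command(commands=[-1,0.004,0,0.058,0,0,0,-1,0.004,0,0.058,0,0,0,1,0.004,0,0.058,0,0,0,1,0.004,0,0.058,0,0,0,1,0.004,0,0.058,0,0,0,1,0.004,0,0.058,0,0,0,1,0.004,0,0.058,0,0,0,1,0.004,0,0.058,0,0,0,1,0.004,0,0.058,0,0,0], newtons=20)

```text
time_s: 2.9
position: [0.5706, 0.252, 0.0776]
tool_rot: [[1.0, -0.0, 0.003], [-0.0, -1.0, 0.0], [0.003, -0.0, -1.0]]
ft_force: [-1.0, -1.4, 6.5]
grip_width: 0.0386
gripper_force: 19.4
```

```bash
python3 - <<'E'
from h import *
from rig import env,optics
S=optics.get_image('side'); s=env.observe(); print(s['position'],s['ft_force'],s['grip_width'],s['gripper_force'],s['qvel'])
im=cv2.resize(S['image'][220:320,220:330,::-1],None,fx=5,fy=5,interpolation=cv2.INTER_CUBIC)
cv2.imwrite('pics/s2.png',im)
E
```

```text
[0.57060806 0.25194783 0.07755428] [-0.63447292 -1.1055656   6.91764154] 0.038576630716231124 19.373667924664915 [ 0.05737813 -0.04121478  0.06665001 -0.03891101  0.05359369 -0.01367576]
```

View pics/s2.png

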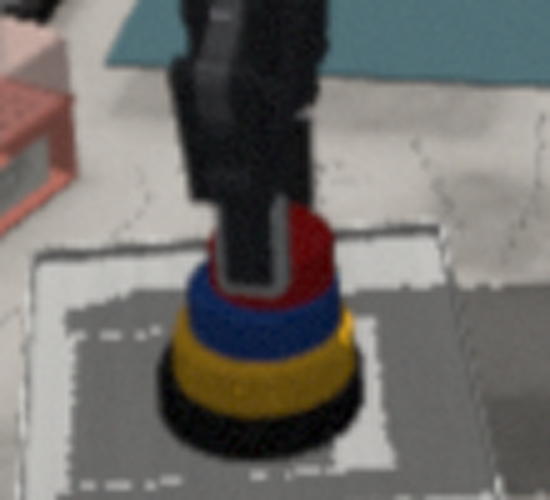

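Near fingertip ends at crop (252,297), about 2 mm above the red lid's lower edge. The stack is upright and the red lid level.

```bash
python3 - <<'E'
from h import *
S=dict(np.load('side0.npz'))
for y in(.273,.280,.286):
    o,v=ray(S,(252/5+220,297/5+220)); print(y,o+v*(y-o[1])/v[1])
    o,v=ray(S,(272/5+220,307/5+220)); print('  redbottom',o+v*(y-o[1])/v[1])
E
```

```text
0.273 [0.5719124  0.273      0.05681944]
  redbottom [0.56564731 0.273      0.05356059]
0.28 [0.57032449 0.28       0.06155873]
  redbottom [0.5641248 0.28      0.0583339]
0.286 [0.56896343 0.286      0.06562098]
  redbottom [0.56281979 0.286      0.06242531]
```

>>> arm_command(commands=[1,0,0,-0.03,0,0,0,1,0,0,-0.1,0,0,0,1,0,0,-0.18,0,0,0,1,0,0,-0.22,0,0,0,1,-0.02,0.07,-0.22,0,0,0,1,-0.04,0.14,-0.22,0,0,0,1,-0.06,0.22,-0.22,0,0,0,1,-0.08,0.3,-0.22,0,0,0,1,-0.1,0.38,-0.22,0,0,0,1,-0.12,0.45,-0.22,0,0,0,1,-0.14,0.5,-0.22,0,0,0,1,-0.14,0.5,-0.22,0,0,0])

```text
time_s: 3.95
position: [0.4988, -0.0016, 0.1865]
tool_rot: [[1.0, -0.004, 0.001], [-0.004, -1.0, -0.001], [0.001, 0.001, -1.0]]
ft_force: [0.9, -0.1, -0.4]
grip_width: 0.0381
gripper_force: 20.3
```

>>> arm_command(commands=[1,-0.01,0.07,0,0,0,0,1,-0.02,0.15,0,0,0,0,1,-0.03,0.23,0,0,0,0,1,-0.04,0.31,0,0,0,0,1,-0.06,0.39,0,0,0,0,1,-0.07,0.46,0,0,0,0,1,-0.075,0.5,0,0,0,0,1,-0.075,0.5,0,0,0,0,1,-0.075,0.5,0.05,0,0,0,1,-0.075,0.5,0.09,0,0,0,1,-0.075,0.5,0.09,0,0,0])

```text
time_s: 4.87
position: [0.4615, -0.2461, 0.138]
tool_rot: [[1.0, 0.0, -0.004], [0.0, -1.0, 0.004], [-0.004, -0.004, -1.0]]
ft_force: [-0.0, -0.3, 0.0]
grip_width: 0.0384
gripper_force: 20.3
```

```bash
cat > look.py <<'E'
import sys
from h import *
from rig import env,optics
def look(name,x,y,w,hh,f,view='side'):
    S=optics.get_image(view); s=env.observe()
    np.savez(name+'.npz',**S)
    print(s['time_s'],s['position'].round(4),s['ft_force'].round(1),round(s['grip_width'],4))
    cv2.imwrite(f'pics/{name}.png',cv2.resize(S['image'][y:y+hh,x:x+w,::-1],None,fx=f,fy=f,interpolation=cv2.INTER_CUBIC))
    return S,s
E
python3 - <<'E'
from look import *
S,s=look('s3',290,90,120,110,5)
m=mask(S['image'],'red'); print(blobs(m,320,90,80,90))
T=optics.get_image('top'); np.savez('t3.npz',**T); print(blobs(mask(T['image'],'red'),360,190,80,80))
E
```

```text
4.9167 [ 0.4622 -0.2466  0.1399] [-0.1  0.3  0.6] 0.0382
[(array([349, 136,  15,   9]), 57, array([356.7, 140.9])), (array([351, 158,  10,   2]), 10, array([355.5, 158.9]))]
[]
```

View pics/s3.png

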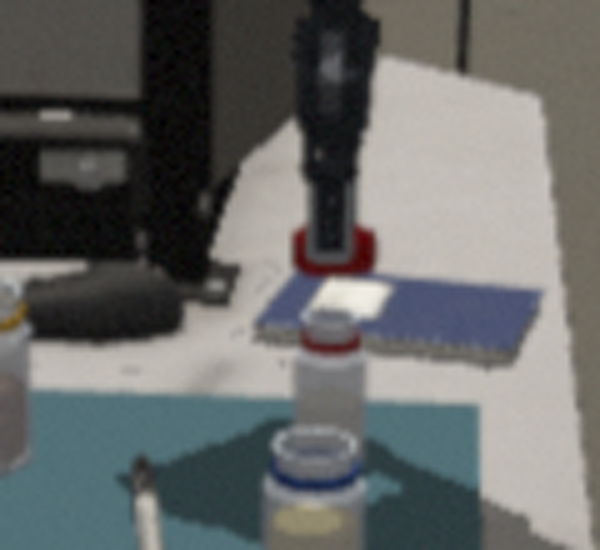

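The red lid is held level at crop (336,250), slightly right of the red pot's ring at (331,343). There is clear air between them.

```bash
cat >> h.py <<'E'
from scipy.optimize import brentq
def xcol(S,u,y,z): return brentq(lambda x:proj(S,[x,y,z])[0]-u,.2,.9)
E
python3 - <<'E'
from h import *
S=dict(np.load('s3.npz'))
for u in(356,356.8): print('lid',xcol(S,u,-.2466,.12))
for u in(355.5,355.8): print('pot',xcol(S,u,-.2515,.066))
# all pots: ring x
for n,u,y,z in(('black',(97+222)/10+239.6,-.0565,.055),('black2',271.5,-.0565,.044),('yel',286.2,-.2433,.076),('yel',(182+273)/10+239.6,-.2433,.091),('blue',353,-.1136,.054),('blue',(525+607)/10+239.6,-.1136,.069)): print(n,xcol(S,u,y,z))
E
```

```text
lid 0.46225910035142864
lid 0.4603425760730825
pot 0.46234788247470093
pot 0.4616137162906477
black 0.6346916479811413
black2 0.6351560336430574
yel 0.6332810607083912
yel 0.6355772193927927
blue 0.4614180587881402
blue 0.4621990601356633
```

>>> arm_command(commands=[1,0.002,0.011,0.02,0,0,0,1,0.002,0.011,0.03,0,0,0,1,0.002,0.011,0.04,0,0,0,1,0.002,0.011,0.05,0,0,0,1,0.002,0.011,0.06,0,0,0,1,0.002,0.011,0.07,0,0,0,1,0.002,0.011,0.07,0,0,0])

```text
time_s: 5.55
position: [0.4631, -0.2531, 0.1046]
tool_rot: [[1.0, -0.0, -0.001], [-0.0, -1.0, 0.001], [-0.001, -0.001, -1.0]]
ft_force: [-0.4, 0.6, -0.5]
grip_width: 0.0383
gripper_force: 20.3
```

```bash
python3 - <<'E'
from look import *
S,s=look('s4',310,110,90,80,6)
E
```

```text
5.6 [ 0.4633 -0.2532  0.1051] [-0.2 -1.2  0.3] 0.0386
```

View pics/s4.png

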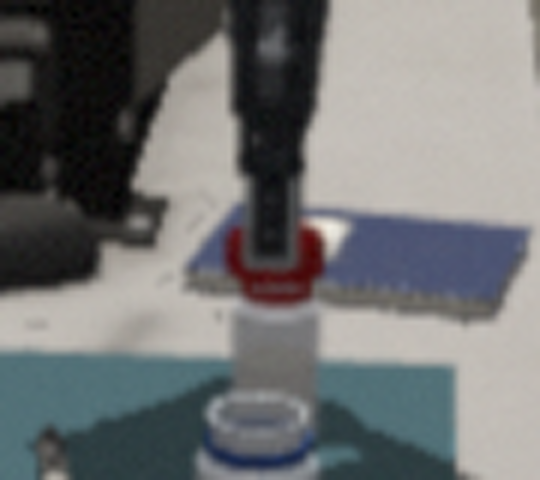

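The red lid's skirt (crop centre (277,260)) now hides the rim and sits centred above the pot's ring at (277,293). There is no contact force, so it has engaged.

>>> arm_command(commands=[1,0,0,0.006,0,0,0,1,0,0,0.012,0,0,0,1,0,0,0.018,0,0,0,1,0,0,0.022,0,0,0,1,0,0,0.022,0,0,0,1,0,0,0.022,0,0,0])

```text
time_s: 6.1
position: [0.464, -0.2537, 0.0959]
tool_rot: [[1.0, -0.0, 0.002], [-0.0, -1.0, -0.002], [0.002, 0.002, -1.0]]
ft_force: [-1.6, 0.5, 12.8]
grip_width: 0.0386
gripper_force: 21.3
```

>>> arm_command(commands=[1,0,0,-0.004,0,0,0,-1,0,0,-0.004,0,0,0,-1,0,0,-0.004,0,0,0,-1,0,0,-0.004,0,0,0,-1,0,0,-0.004,0,0,0,-1,0,0,-0.004,0,0,0,-1,0,0,-0.06,0,0,0,-1,0,0,-0.13,0,0,0,-1,0,0,-0.17,0,0,0,-1,0,0,-0.17,0,0,0])

```text
time_s: 6.93
position: [0.4648, -0.2544, 0.1837]
tool_rot: [[1.0, 0.0, 0.006], [0.0, -1.0, -0.005], [0.006, 0.005, -1.0]]
ft_force: [-0.3, 0.0, -0.1]
grip_width: 0.0855
gripper_force: 0.0
```

```bash
python3 - <<'E'
from look import *
S,s=look('s5',310,110,90,80,6)
m=mask(S['image'],'red'); print(blobs(m,320,90,80,90))
T=optics.get_image('top'); np.savez('t5.npz',**T); b=blobs(mask(T['image'],'red'),360,190,80,80);print(b)
for q in b: print(plane(T,q[2],.0825))
E
```

```text
6.9833 [ 0.464  -0.2538  0.1813] [-1.3 -0.2 -0.1] 0.0855
[(array([348, 150,  16,  10]), 128, array([355.1, 154.9]))]
[]
```

View pics/s5.png

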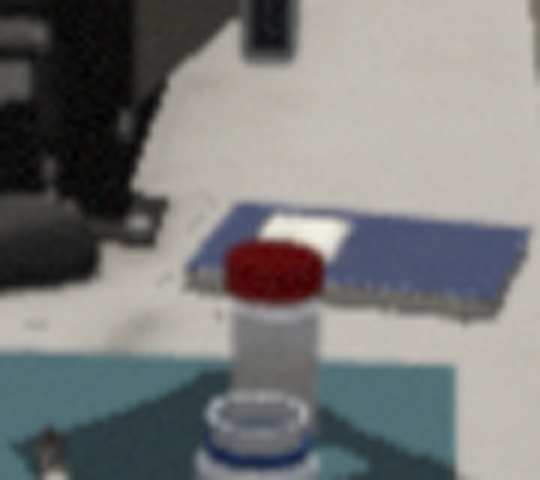

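The red lid is level and down on its pot (crop centre (275,272)). The neck and ring are hidden, and the fingers are clear above. Now I'll check the blue lid's position numerically.

```bash
python3 - <<'E'
from h import *
S=dict(np.load('s5.npz'));T=dict(np.load('t5.npz'))
for c,zt in(('blue',.05),('yellow',.034),('black',.018)):
    s=max(blobs(mask(S['image'],c),245,245,60,75),key=lambda b:b[1]);t=blobs(mask(T['image'],c),185,155,60,60); t=max(t,key=lambda b:b[1])
    print(c,s,t); b=t[0]; p=plane(T,(b[0]+b[2]/2-.5,b[1]+b[3]/2-.5),zt); print(p.round(4), xcol(S,s[0][0]+s[0][2]/2-.5,p[1],zt-.008))
E
```

```text
blue (array([258, 268,  30,  23]), 564, array([272.3, 279.2])) (array([205, 178,  18,  17]), 244, array([213.8, 186. ]))
[0.5713 0.2536 0.05  ] 0.572932821470762
yellow (array([254, 282,  37,  22]), 439, array([272.1, 294.8])) (array([206, 176,  21,  22]), 90, array([219.4, 188.4]))
[0.5718 0.2504 0.034 ] 0.5750347593922557
black (array([252, 291,  40,  21]), 326, array([270.7, 304.2])) (array([217, 175,  12,  24]), 69, array([224.5, 186.6]))
[0.5737 0.2361 0.018 ] 0.5793430289731589
```

>>> arm_command(commands=[-1,0.02,-0.08,0,0,0,0,-1,0.04,-0.16,0,0,0,0,-1,0.06,-0.24,0,0,0,0,-1,0.08,-0.32,0,0,0,0,-1,0.1,-0.4,0,0,0,0,-1,0.12,-0.48,0,0,0,0,-1,0.14,-0.56,0,0,0,0,-1,0.16,-0.64,0,0,0,0,-1,0.18,-0.72,0,0,0,0,-1,0.2,-0.8,0,0,0,0,-1,0.21,-0.87,0,0,0,0,-1,0.215,-0.9,0,0,0,0])

```text
time_s: 8.03
position: [0.5704, 0.2006, 0.1775]
tool_rot: [[1.0, 0.003, -0.003], [0.003, -1.0, 0.0], [-0.003, -0.0, -1.0]]
ft_force: [-0.1, -0.0, -0.6]
grip_width: 0.0855
gripper_force: 0.0
```

>>> arm_command(commands=[-1,0,-0.08,0.07,0,0,0,-1,0,-0.11,0.14,0,0,0,-1,0,-0.11,0.17,0,0,0,-1,0,-0.11,0.17,0,0,0,-1,0,-0.11,0.17,0,0,0])

```text
time_s: 8.45
position: [0.5705, 0.251, 0.0933]
tool_rot: [[1.0, -0.0, -0.003], [-0.0, -1.0, -0.001], [-0.003, 0.001, -1.0]]
ft_force: [-0.2, -0.2, 1.3]
grip_width: 0.0854
gripper_force: 0.0
```

>>> arm_command(commands=[-1,0.003,-0.002,0.05,0,0,0,-1,0.003,-0.002,0.076,0,0,0,-1,0.003,-0.002,0.076,0,0,0,1,0.003,-0.002,0.076,0,0,0,1,0.003,-0.002,0.076,0,0,0,1,0.003,-0.002,0.076,0,0,0,1,0.003,-0.002,0.076,0,0,0,1,0.003,-0.002,0.076,0,0,0,1,0.003,-0.002,0.076,0,0,0,1,0.003,-0.002,0.076,0,0,0])

```text
time_s: 9.28
position: [0.5733, 0.2525, 0.0585]
tool_rot: [[1.0, -0.0, 0.003], [-0.0, -1.0, 0.0], [0.003, -0.0, -1.0]]
ft_force: [-1.1, -1.5, 5.7]
grip_width: 0.0477
gripper_force: 19.8
```

>>> arm_command(commands=[1,0,0,-0.03,0,0,0,1,0,0,-0.1,0,0,0,1,-0.01,0.03,-0.17,0,0,0,1,-0.03,0.1,-0.2,0,0,0,1,-0.06,0.18,-0.2,0,0,0,1,-0.09,0.26,-0.2,0,0,0,1,-0.12,0.34,-0.2,0,0,0,1,-0.14,0.42,-0.2,0,0,0,1,-0.16,0.5,-0.2,0,0,0,1,-0.19,0.58,-0.2,0,0,0,1,-0.21,0.66,-0.2,0,0,0,1,-0.222,0.72,-0.2,0,0,0])

```text
time_s: 10.28
position: [0.4604, -0.1097, 0.1576]
tool_rot: [[1.0, -0.001, 0.001], [-0.001, -1.0, -0.001], [0.001, 0.001, -1.0]]
ft_force: [0.1, 0.4, -0.1]
grip_width: 0.0474
gripper_force: 20.8
```

>>> arm_command(commands=[1,0,0,0,0,0,0,1,0,0,0.04,0,0,0,1,0,0,0.06,0,0,0,1,0,0,0.06,0,0,0])

```text
time_s: 10.62
position: [0.4608, -0.107, 0.1257]
tool_rot: [[1.0, -0.001, -0.002], [-0.001, -1.0, 0.001], [-0.002, -0.001, -1.0]]
ft_force: [-1.2, 1.0, -0.7]
grip_width: 0.0475
gripper_force: 20.8
```

```bash
python3 - <<'E'
from look import *
S,s=look('s6',300,110,120,110,5)
p=s['position']; b=blobs(mask(S['image'],'blue'),330,120,50,90);print(b)
for q in b:
    u=q[0][0]+q[0][2]/2-.5; print(u, xcol(S,u,p[1],p[2]-.0165), xcol(S,u,-.1136,.054))
E
```

```text
10.6667 [ 0.4613 -0.1071  0.1267] [-0.2  0.3  0.1] 0.0476
[(array([344, 158,  21,  13]), 115, array([354.9, 164.4])), (array([346, 185,  15,   3]), 17, array([353. , 186.1]))]
354.0 0.4602082086241524 0.4592015040969226
353.0 0.4623694956844847 0.4614180587881402
```

View pics/s6.png

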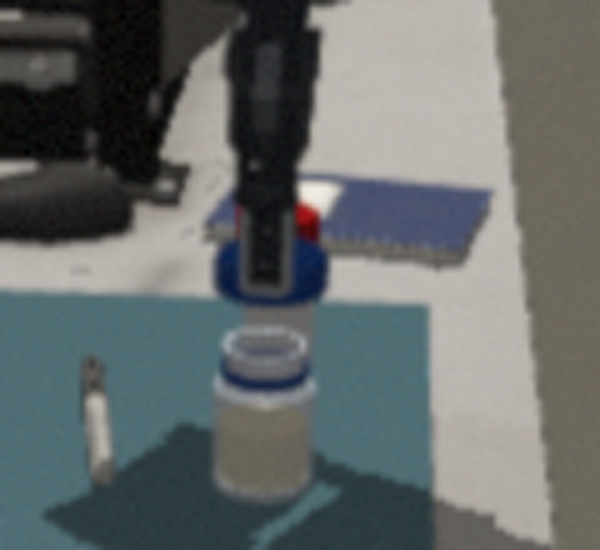

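The blue lid is level at crop (272,268) above the pot rim at (264,347). A small +x and −y correction is needed.

>>> arm_command(commands=[1,0.003,0.016,0.02,0,0,0,1,0.003,0.016,0.03,0,0,0,1,0.003,0.016,0.04,0,0,0,1,0.003,0.016,0.05,0,0,0,1,0.003,0.016,0.06,0,0,0,1,0.003,0.016,0.07,0,0,0,1,0.003,0.016,0.076,0,0,0,1,0.003,0.016,0.076,0,0,0])

```text
time_s: 11.33
position: [0.4627, -0.1152, 0.0879]
tool_rot: [[1.0, -0.0, -0.001], [-0.0, -1.0, 0.001], [-0.001, -0.001, -1.0]]
ft_force: [0.3, -0.7, 0.3]
grip_width: 0.0476
gripper_force: 20.8
```

No force below rim height, so the skirt has engaged. Pressing home.

>>> arm_command(commands=[1,0,0,0.006,0,0,0,1,0,0,0.012,0,0,0,1,0,0,0.018,0,0,0,1,0,0,0.022,0,0,0,1,0,0,0.022,0,0,0,1,0,0,0.022,0,0,0])

```text
time_s: 11.83
position: [0.4639, -0.1156, 0.0791]
tool_rot: [[1.0, 0.0, 0.003], [0.0, -1.0, -0.001], [0.003, 0.001, -1.0]]
ft_force: [-2.1, 1.6, 17.1]
grip_width: 0.0473
gripper_force: 25.6
```

>>> arm_command(commands=[1,0,0,-0.006,0,0,0,-1,0,0,-0.006,0,0,0,-1,0,0,-0.006,0,0,0,-1,0,0,-0.006,0,0,0,-1,0,0,-0.006,0,0,0,-1,0,0,-0.006,0,0,0,-1,0,0,-0.06,0,0,0,-1,0,0,-0.13,0,0,0,-1,0,0,-0.17,0,0,0,-1,0,0,-0.17,0,0,0])

```text
time_s: 12.67
position: [0.4645, -0.1161, 0.1663]
tool_rot: [[1.0, -0.0, 0.007], [0.0, -1.0, -0.003], [0.007, 0.003, -1.0]]
ft_force: [0.7, -1.0, -0.1]
grip_width: 0.0855
gripper_force: 0.0
```

```bash
python3 - <<'E'
from look import *
S,s=look('s7',300,110,120,110,5)
b=max(blobs(mask(S['image'],'blue'),330,140,50,70),key=lambda b:b[1]);print(b, 'lid',xcol(S,b[0][0]+b[0][2]/2-.5,-.1145,.0625), 'expected top row,bottom row',proj(S,[.462,-.1145-.025,.0715])[1],proj(S,[.462,-.1145+.025,.0555])[1])
T=optics.get_image('top')
for c,zt in(('yellow',.034),('black',.018)):
    s=max(blobs(mask(S['image'],c),245,245,60,75),key=lambda b:b[1]);t=blobs(mask(T['image'],c),185,155,60,60); t=max(t,key=lambda b:b[1])
    print(c,s,t); b=t[0]; p=plane(T,(b[0]+b[2]/2-.5,b[1]+b[3]/2-.5),zt); print(p.round(4), xcol(S,s[0][0]+s[0][2]/2-.5,p[1],zt-.008))
E
```

```text
12.7167 [ 0.4636 -0.1157  0.1641] [-0.4  0.1 -1.3] 0.0854
(array([342, 174,  22,  14]), 248, array([352.6, 180.6])) lid 0.4627610922787114 expected top row,bottom row 174.96456968740705 190.3565358363015
yellow (array([254, 275,  37,  30]), 853, array([272.3, 289.4])) (array([204, 176,  23,  22]), 383, array([214.9, 186.4]))
[0.5717 0.2532 0.034 ] 0.5745046724772753
black (array([252, 291,  40,  21]), 332, array([270.5, 304.1])) (array([217, 175,  12,  24]), 69, array([224.5, 186.6]))
[0.5737 0.2361 0.018 ] 0.5793430289731589
```

Blue is seated: its top edge is at row 174, against 175 expected. Next is yellow, at about (0.573, 0.253).

>>> arm_command(commands=[-1,0.02,-0.08,0,0,0,0,-1,0.045,-0.16,0,0,0,0,-1,0.07,-0.24,0,0,0,0,-1,0.095,-0.32,0,0,0,0,-1,0.12,-0.4,0,0,0,0,-1,0.145,-0.48,0,0,0,0,-1,0.17,-0.56,0,0,0,0,-1,0.19,-0.64,0,0,0,0,-1,0.21,-0.71,0.02,0,0,0,-1,0.219,-0.738,0.08,0,0,0,-1,0.219,-0.738,0.15,0,0,0,-1,0.219,-0.738,0.15,0,0,0])

```text
time_s: 13.77
position: [0.5687, 0.2537, 0.0794]
tool_rot: [[1.0, 0.002, -0.014], [0.001, -1.0, -0.003], [-0.014, 0.003, -1.0]]
ft_force: [-1.3, -1.5, -1.1]
grip_width: 0.085
gripper_force: 0.0
```

>>> arm_command(commands=[-1,0,0,0,0,0,0,-1,0,0,0,0,0,0])

```text
time_s: 13.93
position: [0.573, 0.2532, 0.0886]
tool_rot: [[1.0, -0.001, 0.001], [-0.001, -1.0, 0.0], [0.001, -0.0, -1.0]]
ft_force: [-0.4, -0.1, 0.8]
grip_width: 0.0851
gripper_force: 0.0
```

>>> arm_command(commands=[-1,0,0,0.05,0,0,0,-1,0,0,0.097,0,0,0,-1,0,0,0.097,0,0,0,1,0,0,0.097,0,0,0,1,0,0,0.097,0,0,0,1,0,0,0.097,0,0,0,1,0,0,0.097,0,0,0,1,0,0,0.097,0,0,0,1,0,0,0.097,0,0,0])

```text
time_s: 14.68
position: [0.5737, 0.2536, 0.0418]
tool_rot: [[1.0, -0.0, 0.004], [-0.0, -1.0, 0.001], [0.004, -0.001, -1.0]]
ft_force: [-1.2, -0.1, 5.8]
grip_width: 0.0561
gripper_force: 20.3
```

>>> arm_command(commands=[1,0,0,-0.03,0,0,0,1,0,0,-0.1,0,0,0,1,0,0,-0.18,0,0,0,1,0.01,0.04,-0.25,0,0,0,1,0.02,0.12,-0.25,0,0,0,1,0.03,0.2,-0.25,0,0,0,1,0.04,0.28,-0.25,0,0,0,1,0.05,0.36,-0.25,0,0,0,1,0.06,0.44,-0.25,0,0,0,1,0.07,0.52,-0.25,0,0,0,1,0.08,0.6,-0.25,0,0,0,1,0.09,0.68,-0.25,0,0,0])

```text
time_s: 15.68
position: [0.6176, -0.0886, 0.1662]
tool_rot: [[1.0, -0.0, 0.003], [-0.0, -1.0, -0.001], [0.003, 0.001, -1.0]]
ft_force: [-0.6, -0.0, -0.5]
grip_width: 0.0561
gripper_force: 21.6
```

>>> arm_command(commands=[1,0.01,0.08,0,0,0,0,1,0.02,0.16,0,0,0,0,1,0.03,0.24,0,0,0,0,1,0.031,0.3,0,0,0,0,1,0.031,0.3,0,0,0,0,1,0.031,0.3,0.02,0,0,0,1,0.031,0.3,0.04,0,0,0,1,0.031,0.3,0.04,0,0,0])

```text
time_s: 16.35
position: [0.6322, -0.2346, 0.142]
tool_rot: [[1.0, 0.001, -0.003], [0.001, -1.0, 0.002], [-0.003, -0.002, -1.0]]
ft_force: [-0.2, -0.2, -0.6]
grip_width: 0.0563
gripper_force: 21.6
```

```bash
python3 - <<'E'
from look import *
S,s=look('s8',235,85,120,110,5)
p=s['position']; b=blobs(mask(S['image'],'yellow'),265,100,45,70);print(b)
for q in b:
    u=q[0][0]+q[0][2]/2-.5; print(u, xcol(S,u,p[1],p[2]-.016), xcol(S,u,-.2433,.076))
E
```

```text
16.4 [ 0.6325 -0.2346  0.1429] [ 0.2 -0.  -0.2] 0.0566
[(array([273, 129,  26,  14]), 158, array([287.5, 135.9])), (array([278, 155,   4,   2]), 4, array([279.5, 155.2])), (array([283, 155,   7,   2]), 7, array([286. , 155.6]))]
285.5 0.6319967470652579 0.6350399115924215
279.5 0.6467570127623261 0.6501417311429277
286.0 0.6307687759097629 0.6337835250758025
```

View pics/s8.png

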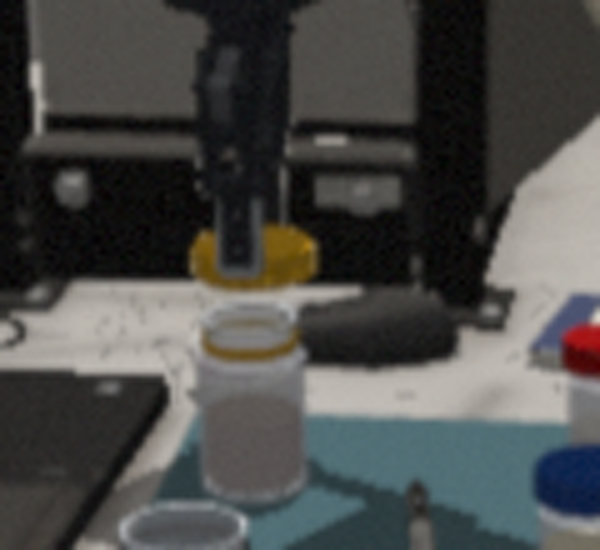

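The yellow lid is level at crop (254,255). The pot rim is at (251,320) with its ring at (252,345), so it needs about +2.5 mm in x and −10 mm in y.

>>> arm_command(commands=[1,0.005,0.02,0.01,0,0,0,1,0.005,0.02,0.02,0,0,0,1,0.005,0.02,0.03,0,0,0,1,0.005,0.02,0.04,0,0,0,1,0.005,0.02,0.05,0,0,0,1,0.005,0.02,0.06,0,0,0,1,0.005,0.02,0.066,0,0,0,1,0.005,0.02,0.066,0,0,0])

```text
time_s: 17.07
position: [0.6352, -0.2462, 0.1102]
tool_rot: [[1.0, -0.0, -0.001], [-0.0, -1.0, 0.001], [-0.001, -0.001, -1.0]]
ft_force: [-0.1, -0.1, -0.3]
grip_width: 0.0564
gripper_force: 21.6
```

>>> arm_command(commands=[1,0,-0.002,0.006,0,0,0,1,0,-0.002,0.012,0,0,0,1,0,-0.002,0.018,0,0,0,1,0,-0.002,0.022,0,0,0,1,0,-0.002,0.022,0,0,0,1,0,-0.002,0.022,0,0,0])

```text
time_s: 17.57
position: [0.6361, -0.2455, 0.1032]
tool_rot: [[1.0, 0.0, 0.003], [0.0, -1.0, -0.002], [0.003, 0.002, -1.0]]
ft_force: [-4.7, 3.4, 17.2]
grip_width: 0.0562
gripper_force: 22.9
```

>>> arm_command(commands=[1,0,0,-0.006,0,0,0,-1,0,0,-0.006,0,0,0,-1,0,0,-0.006,0,0,0,-1,0,0,-0.006,0,0,0,-1,0,0,-0.006,0,0,0,-1,0,0,-0.006,0,0,0,-1,0,0,-0.06,0,0,0,-1,0,0,-0.12,0,0,0,-1,0,0,-0.14,0,0,0,-1,0,0,-0.14,0,0,0])

```text
time_s: 18.4
position: [0.6364, -0.2459, 0.1731]
tool_rot: [[1.0, -0.0, 0.005], [-0.0, -1.0, -0.003], [0.005, 0.003, -1.0]]
ft_force: [0.1, 0.1, 0.6]
grip_width: 0.0856
gripper_force: 0.0
```

```bash
python3 - <<'E'
from look import *
S,s=look('s9',235,85,120,110,5)
b=max(blobs(mask(S['image'],'yellow'),265,100,45,70),key=lambda b:b[1]);print(b, 'lid',xcol(S,b[0][0]+b[0][2]/2-.5,-.245,.0855), 'expected rows',proj(S,[.6345,-.245-.0295,.0935])[1],proj(S,[.6345,-.245+.0295,.0775])[1])
T=optics.get_image('top')
c,zt='black',.018
s=max(blobs(mask(S['image'],c),245,255,60,75),key=lambda b:b[1]);t=blobs(mask(T['image'],c),185,155,60,60); t=max(t,key=lambda b:b[1])
print(c,s,t); b=t[0]; p=plane(T,(b[0]+b[2]/2-.5,b[1]+b[3]/2-.5),zt); print(p.round(4), xcol(S,s[0][0]+s[0][2]/2-.5,p[1],zt-.008))
E
```

```text
18.45 [ 0.6357 -0.2455  0.1707] [ 0.7  0.4 -0.8] 0.0859
(array([274, 144,  24,  13]), 237, array([285.3, 149.8])) lid 0.6350356265129914 expected rows 144.3032576223153 158.36959614342916
black (array([252, 282,  40,  30]), 965, array([271.7, 296.3])) (array([205, 175,  24,  24]), 441, array([216.6, 186.4]))
[0.5735 0.2527 0.018 ] 0.5761038991957383
```

>>> arm_command(commands=[-1,-0.01,-0.08,0,0,0,0,-1,-0.02,-0.16,0,0,0,0,-1,-0.03,-0.24,0,0,0,0,-1,-0.04,-0.32,0,0,0,0,-1,-0.05,-0.4,0,0,0,0,-1,-0.06,-0.48,0,0,0,0,-1,-0.07,-0.56,0,0,0,0,-1,-0.08,-0.64,0,0,0,0,-1,-0.09,-0.72,0,0,0,0,-1,-0.1,-0.8,0,0,0,0,-1,-0.11,-0.88,0,0,0,0,-1,-0.12,-0.95,0,0,0,0])

```text
time_s: 19.5
position: [0.5741, 0.2319, 0.168]
tool_rot: [[1.0, 0.001, -0.003], [0.001, -1.0, -0.0], [-0.003, 0.0, -1.0]]
ft_force: [0.5, 0.3, 0.1]
grip_width: 0.0853
gripper_force: 0.0
```

>>> arm_command(commands=[-1,-0.001,-0.047,0.04,0,0,0,-1,-0.001,-0.047,0.1,0,0,0,-1,-0.001,-0.047,0.18,0,0,0,-1,-0.001,-0.047,0.22,0,0,0,-1,-0.001,-0.047,0.22,0,0,0,-1,-0.001,-0.047,0.22,0,0,0,-1,-0.001,-0.047,0.22,0,0,0])

```text
time_s: 20.08
position: [0.5756, 0.2531, 0.061]
tool_rot: [[1.0, -0.0, 0.001], [-0.0, -1.0, 0.0], [0.001, -0.0, -1.0]]
ft_force: [0.0, 0.7, 0.7]
grip_width: 0.0852
gripper_force: 0.0
```

>>> arm_command(commands=[-1,0,0,0.03,0,0,0,-1,0,0,0.06,0,0,0,-1,0,0,0.072,0,0,0,-1,0,0,0.072,0,0,0,1,0,0,0.072,0,0,0,1,0,0,0.072,0,0,0,1,0,0,0.072,0,0,0,1,0,0,0.072,0,0,0,1,0,0,0.072,0,0,0,1,0,0,0.072,0,0,0])

```text
time_s: 20.92
position: [0.5757, 0.2533, 0.0259]
tool_rot: [[1.0, -0.0, 0.003], [-0.0, -1.0, 0.001], [0.003, -0.001, -1.0]]
ft_force: [-1.2, 0.4, 7.2]
grip_width: 0.0657
gripper_force: 21.5
```

>>> arm_command(commands=[1,0,0,-0.03,0,0,0,1,0,0,-0.1,0,0,0,1,0,0,-0.17,0,0,0,1,0.01,0.06,-0.2,0,0,0,1,0.03,0.14,-0.2,0,0,0,1,0.045,0.22,-0.2,0,0,0,1,0.06,0.3,-0.2,0,0,0,1,0.075,0.38,-0.2,0,0,0,1,0.09,0.46,-0.2,0,0,0,1,0.1,0.53,-0.2,0,0,0,1,0.11,0.6,-0.2,0,0,0,1,0.115,0.61,-0.2,0,0,0])

```text
time_s: 21.92
position: [0.6331, -0.0576, 0.1249]
tool_rot: [[1.0, -0.005, 0.002], [-0.005, -1.0, -0.002], [0.002, 0.002, -1.0]]
ft_force: [-0.3, 0.9, -0.5]
grip_width: 0.0655
gripper_force: 22.6
```

>>> arm_command(commands=[1,0,0,0,0,0,0,1,0,0,0.03,0,0,0,1,0,0,0.03,0,0,0])

```text
time_s: 22.17
position: [0.6315, -0.0505, 0.1075]
tool_rot: [[1.0, 0.001, -0.003], [0.001, -1.0, 0.001], [-0.003, -0.001, -1.0]]
ft_force: [-0.2, 1.3, -2.0]
grip_width: 0.065
gripper_force: 22.6
```

```bash
python3 - <<'E'
from look import *
S,s=look('s10',220,120,120,110,5)
E
```

```text
22.2167 [ 0.6317 -0.0504  0.1085] [ 0.3  0.5 -1. ] 0.0653
```

View pics/s10.png

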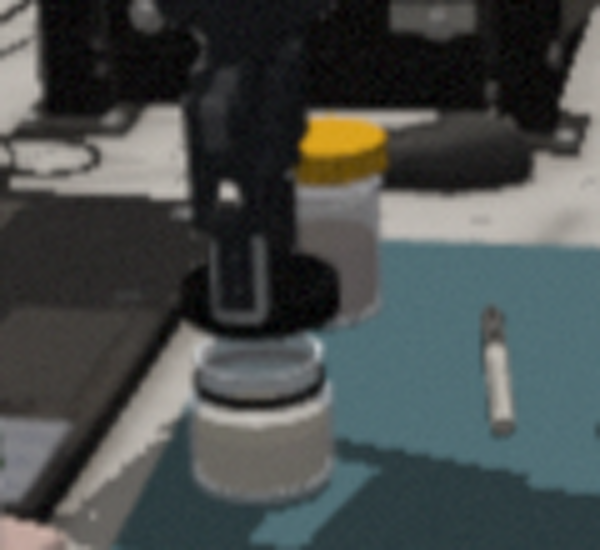

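The black lid is level at crop (261,293) and the black pot rim is at (259,362). The yellow lid sits level on its pot at (343,150).

```bash
python3 - <<'E'
from h import *
S=dict(np.load('s10.npz'))
print(xcol(S,271.9,-.0504,.0925),xcol(S,271.4,-.0575,.055))
E
```

```text
0.6310496633967255 0.6351080299859034
```

>>> arm_command(commands=[1,0.007,0.014,0.005,0,0,0,1,0.007,0.014,0.015,0,0,0,1,0.007,0.014,0.025,0,0,0,1,0.007,0.014,0.035,0,0,0,1,0.007,0.014,0.045,0,0,0,1,0.007,0.014,0.055,0,0,0,1,0.007,0.014,0.06,0,0,0,1,0.007,0.014,0.06,0,0,0])

```text
time_s: 22.88
position: [0.6357, -0.0588, 0.0783]
tool_rot: [[1.0, -0.0, -0.001], [-0.0, -1.0, 0.0], [-0.001, -0.0, -1.0]]
ft_force: [0.4, 0.1, 0.1]
grip_width: 0.0655
gripper_force: 22.6
```

>>> arm_command(commands=[1,-0.001,-0.002,0.006,0,0,0,1,-0.001,-0.002,0.012,0,0,0,1,-0.001,-0.002,0.018,0,0,0,1,-0.001,-0.002,0.022,0,0,0,1,-0.001,-0.002,0.022,0,0,0,1,-0.001,-0.002,0.022,0,0,0])

```text
time_s: 23.38
position: [0.6359, -0.0578, 0.0708]
tool_rot: [[1.0, 0.0, 0.003], [0.0, -1.0, -0.001], [0.003, 0.001, -1.0]]
ft_force: [-6.5, 2.4, 18.5]
grip_width: 0.0654
gripper_force: 25.8
```

Contact is at the expected home height (0.0695 to 0.071). Releasing.

>>> arm_command(commands=[1,0,0,-0.006,0,0,0,-1,0,0,-0.006,0,0,0,-1,0,0,-0.006,0,0,0,-1,0,0,-0.006,0,0,0,-1,0,0,-0.006,0,0,0,-1,0,0,-0.006,0,0,0,-1,0,0,-0.06,0,0,0,-1,0,0,-0.14,0,0,0,-1,0,0,-0.22,0,0,0,-1,0,0,-0.3,0,0,0,-1,-0.02,-0.08,-0.3,0,0,0,-1,-0.02,-0.16,-0.3,0,0,0])

```text
time_s: 24.38
position: [0.6255, 0.0214, 0.2208]
tool_rot: [[1.0, -0.004, 0.005], [-0.004, -1.0, -0.001], [0.005, 0.001, -1.0]]
ft_force: [-0.4, 0.3, -1.5]
grip_width: 0.0855
gripper_force: 0.0
```

>>> arm_command(commands=[-1,0,-0.08,0,0,0,0,-1,0,-0.16,0,0,0,0,-1,0,-0.24,0,0,0,0,-1,0,-0.32,0,0,0,0,-1,0,-0.4,0,0,0,0,-1,0,-0.4,0,0,0,0,-1,0,-0.4,0,0,0,0])

```text
time_s: 24.97
position: [0.625, 0.2242, 0.2175]
tool_rot: [[1.0, 0.003, -0.001], [0.003, -1.0, -0.0], [-0.001, 0.0, -1.0]]
ft_force: [-0.1, 0.0, -0.3]
grip_width: 0.0853
gripper_force: 0.0
```

```bash
python3 - <<'E'
from look import *
S,s=look('s11',240,130,150,100,5)
T,_=look('t11',310,145,110,100,5,'top')
o=cv2.imread('pics/s11.png'); t=cv2.resize(cv2.imread('pics/t11.png')[:,:],(330,300))
out=np.zeros((600,800,3),np.uint8); out[:300,:450]=cv2.resize(o,(450,300)); out[:300,455:785]=t
out[300:,:450]=cv2.resize(S['image'][150:220,250:355,::-1],(450,300),interpolation=cv2.INTER_CUBIC)
cv2.imwrite('pics/f.png',out)
E
```

```text
25.0167 [0.6253 0.2226 0.2177] [ 0.4 -1.2 -0.7] 0.0852
25.0667 [0.6256 0.2216 0.2178] [ 1.1 -0.3  0.2] 0.085
```

View pics/f.png

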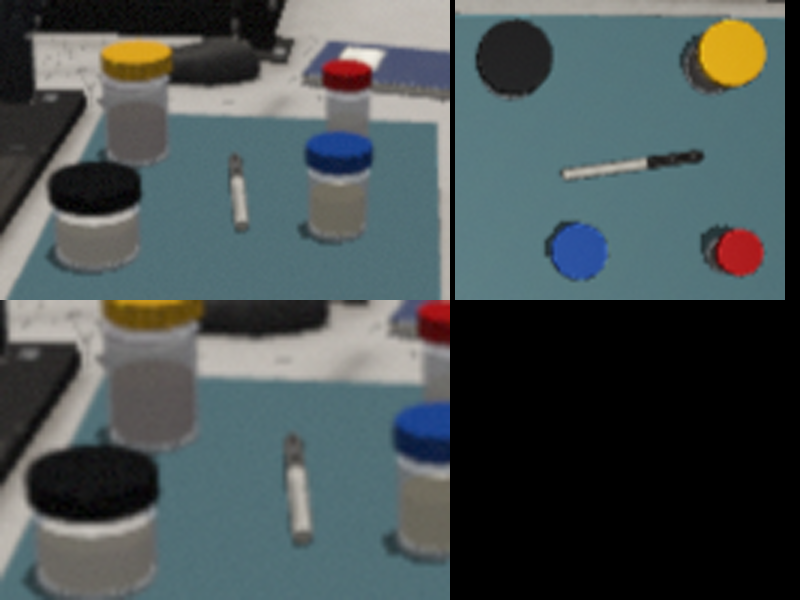

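All four lids sit level and fully down on their own pots: black (95,187), yellow (137,60), blue (338,153), red (347,75) in the side view, and the top view agrees. With 4.5 mm of play, a seated lid is centred within tolerance. Handing in.

```bash
python3 -c "
from rig import env
print(env.close_job())"
```

```text
the job is handed in; nothing more can be done
None
```

I handed the job in with all four lids level and fully down on the pots of their own colour and every pot still standing in place, as the final camera views showed; the hand-in returned no verdict.

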